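# Show the finished width of a growing glass bead with measuring tweezers

### The job

The bead on the upright mandrel is still being built up to 30 mm: pick up the measuring tweezers, squeeze them until the arm comes to the long line on the scale (30 mm between the tips) and hold them level and still at that gap with one tip either side of the bead, at the bead's middle, so that I can see how much glass is still to be wound on. The bead is fresh, so do not touch it, its mandrel or the wooden block, and leave the other things on the bench alone. Do not put the tweezers down: finish while you are holding them there on the mark.

Things in the scene. Friction and masses are not known exactly. Their poses are not given: they have to be found in the camera images.
- tweezers: measuring tweezers, steel, 52 g, 190 mm long, lying on edge, 14 mm high: two sprung arms joined at the butt in a V, black grips half-way, a brass scale strip across the arms between butt and grips. x: middle line from butt to tips, y: to the left arm, z: up. Origin midway between the grips, at the underside; butt end at x = -116 mm, tips at +72 to 76 mm; the arms turn equally about x = -100 mm
- tweezers_grip (a point): where to take the tweezers: midway between the two grips, 7 mm above the underside; axes as the tweezers'. Each grip is 40 mm long along x, 14 mm high; squeeze along y. Outer faces of the grips: 43 mm apart relaxed, 31 mm apart and parallel on the mark (1 mm less here is 1.7 mm less at the tips). The push on each grip grows from 0 relaxed to 9 N on the mark
- gap (a point): point on the tweezers' middle line between the tips, half-way up, 69 mm ahead of tweezers_grip; axes as the tweezers'
- tip_l (a point): point on the inner face of the left (+y) arm, 6 mm short of its end, half-way up; the distance from tip_l to tip_r is the tip gap. The tips are 8 mm high and 2.5 mm thick
- tip_r (a point): the same point on the right (-y) arm
- scale_line (a point): middle of the one long line (2 mm wide, right across the 8 mm strip) on the scale strip, 15 mm above the underside. The strip is fixed to the left (+y) arm and reaches over the right arm; the line lies at the right arm's outer edge when the tip gap is 30 mm (before that it shows between the arms). Short ticks: 10, 20, 40 and 50 mm
- leg_r (a joint): turn of the right arm from rest (rad), 0 relaxed (52 mm gap), 0.065 on the mark (30 mm gap), 0.154 tips shut; the left arm turns by the same amount. It springs back to 0
- bead (a point): centre of the round glass bead (18 mm across, 15 mm high) on its 3 mm upright steel mandrel, 160 mm above the bench; the mandrel's end stands 18 mm above this point
- mandrel_block: loose wooden block 130 x 55 x 40 mm with three upright 3 mm mandrels in a row along its x: the one with the bead at x = -40 mm (nearest the robot), two bare ones at +12 and +45 mm, 172 and 165 mm high. Origin at the centre of its underside, z up. It is turned at most 0.5 rad, so the bead is free from the robot's side and from above
- torch: bench burner, unlit, standing on a steel plate 130 x 100 mm, barrel slanting up and away, about 130 mm high, 2 kg; origin at the centre of its underside. Bystander
- rod_rest: low notched steel rest 200 mm wide (along its y) with glass rods lying across it, 45 mm high; origin at the centre of its underside. Bystander
- mandrel_jar: glass jar, 80 mm across and 110 mm high, with mandrels and rods standing in it to about 220 mm; origin at the centre of its underside. Bystander
- plain_tweezers: plain pointed steel tweezers 110 mm long, 9 mm high, narrow, with no grips and no scale; origin near their middle, on the underside. Bystander: not the ones to use
Not all that is in view belongs to the job. Several things have the shape of the mandrel_block; the one meant has the colours described above.

How it is judged:
On the way:
1. the measuring tweezers are lifted off the bench in the gripper (height (world z) of tweezers_grip above 0.04 m and contact force between the fingers and tweezers above 1 N), for 0.2 s.
At the end, for the whole second after the job is handed in: Through the last second the fingers alone carry the tweezers, level (0.2 rad) and still, tip gap 30 mm within 2.5 mm, the bead centred between the tips within 8 mm lengthwise, 6 mm sideways and 7 mm in height; the block upright and untouched (distance between tip_l and tip_r between 0.0275 and 0.0325 m and x of bead in the frame of gap between -0.008 and 0.008 m and y of bead in the frame of gap between -0.006 and 0.006 m and z of bead in the frame of gap between -0.007 and 0.007 m and angle between tweezers's own z axis and vertical below 0.2 rad and angle between mandrel_block's own z axis and vertical below 0.05 rad and contact force between the fingers and tweezers above 2 N and contact force between tweezers and mandrel_block below 0.1 N and height (world z) of tweezers_grip above 0.12 m and linear speed of tweezers below 0.015 m/s and velocity of joint leg_r between -0.05 and 0.05 rad/s); the arm keeps its last pose, push and grip.
It fails at once if the bead, its mandrel or the block is touched by the tweezers or the robot (contact force between any of tweezers, the arm, the fingers and mandrel_block above 0.3 N or distance of mandrel_block from where it was at the start of the episode above 0.01 m).
It fails at once if another thing on the bench is moved (distance of any of torch, rod_rest, mandrel_jar, plain_tweezers from where it was at the start of the episode above 0.015 m).
It also fails if it takes over 48 s, if anything falls off the work surface, if the arm or the gripper's body presses on something with over 40 N, if the wrist force passes 120 N, or if a joint passes its speed limit or range.

### The arm

A 6-joint arm with a two-finger parallel gripper is mounted at the origin on the work surface. World frame = base frame: x ahead of the robot, y to its left, z up, the work surface at z = 0. Lengths are in m, angles in rad, forces in N, time in s.
With the tool pointing down it reaches from about 0.4 to 0.825 m from the base axis. Payload 7 kg.
Tool frame: the origin (TCP) lies on the mounting face of the last link; the fingertips stand 178 mm ahead of it and the grasp point (between the pads) lies arm.grip_depth ahead of it (arm.grip_depth is the distance from the TCP to the grasp point, in m); z points along the fingers, y is the direction in which the jaws open and shut (so a half turn about z gives the same grasp; the last joint's range is limited). The gripper opens to 88 mm and grips with 3 to 60 N. Pads are 19 mm wide; open, the fingers measure 130 mm over their backs; the gripper's body (78 mm by 193 mm) begins 47 mm behind the grasp point.
Start: joints at [1.389, 0.359, 0.012, 0, -1.224, -0.288], TCP at [0.306, 0.602, 0.405] pointing down, gripper open.
Joint ranges: [-3.07, 3.07], [-1.43, 2.12], [-1.02, 1.25], [-3.03, 1.67], [-3.05, -0], [-3.03, 3.03]. Speed limits (rad/s): [2.39, 2.39, 3.01, 3.14, 3.14, 3.14].

### API

Orientations are given as [roll, pitch, yaw] about the fixed x, y, z axes, in that order (R = Rz(yaw) Ry(pitch) Rx(roll)).
In Python, from station import arm gives the robot as it stands.
- The arm moves only by the tool carry_out, never from a script. Its argument "targets" is a list that holds one entry, the list of rows, each a list of 7 numbers: the turn, a rotation vector about the tool's x, y, z in units of 8 degrees (1.0 is 8 degrees), then the shift along the tool's x, y, z in units of 2.5 cm (1.0 is 2.5 cm), then the opening, from -1 (shut) to 1 (fully open). A call has 1 to 20 rows; each row shifts and turns the commanded pose from where the row before left it, along the tool's axes as they then stand; what a row does not reach is not made up. A row lasts 1/8 s, in which the tool goes at most 62.5 mm and 10.7 degrees, less where a joint would pass 70% of its speed; a pose out of reach is approached as far as the arm can. A call with a number of a shift or a turn outside -1 to 1 is refused whole. A call with a gripper value outside its range is refused whole. The fingers move at their own pace and stop on an object; "squeeze" is the grip in N (left out, the last holds). Time passes only in rows, so rows that do not move let the fingers close. It gives the time, the measured TCP pose, the force and the opening at its end, in the units of the state.
- arm.get_state(): the state, without advancing time (a new reading comes with each control period).
- arm.grab_frame(name): name is "scene" or "top"; returns (picture, depth): 384x512x3 uint8, red, green, blue; 384x512 float32, m along the optical axis (not along the pixel's ray), 0 where there is no reading.
- arm.camera_model(name): a dict with "camera_matrix" (3x3 intrinsics, pixels), "world_from_camera" (4x4, takes a point from camera to world coordinates). Camera axes: x right, y down, z forward; pixel columns grow to the right and rows downward; lengths in m; the calibration is good to about 2 mm. A picture is of the moment at which its call begins. camera_model takes no time and is no camera call.
- arm.job_done(): hands the job in, once; it reports no verdict.
Trained networks look in the newest picture that a camera, given by its name, has taken for a name from the list of things; names that differ only in an ending like _2 or _b are one class to them, and where a whole thing is asked for, a point or a joint stands for the part that bears it (a point fixed in the world has none). Each returns a list of dicts, best first, with "conf" (0 to 1); they miss things now and then, are a little off and sometimes report something else, mostly with a low value. They report only what shows in the picture. A call takes as long as a camera call. They do not tell look-alikes from the thing itself.
- arm.spot_in(camera, query): "point" ([row, column] in pixels, amid what is visible of it).
- arm.landmark_of(camera, query): "point" ([row, column] in pixels: a listed point, or the origin of a listed thing).
The state is a dict: "t": time; "q": joint angles; "qd": joint speeds; "joint_efforts": joint torques, N m; "eef_pos": TCP position; "ee_rot": TCP orientation; "force": force on the tool from outside, world axes, zero at the start; "moment": the same for the moment, N m; "width": finger opening in m.
Only numpy, scipy, OpenCV 4.12 (cv2) and the standard library are available. Lean on these libraries where they do the work, as an engineer would, in place of code of your own. Each camera call takes 0.05 s, during which the arm holds its last target.

## Working session

There is one attempt and no reset: what is moved stays moved. The work goes in short steps, Python scripts to look and compute and a tool call to move; the robot and the scene stay as the last step left them, time stands still between calls to the robot, and variables do not carry over. Pictures are saved under pics/ and viewed, and the job is handed in when it is done.

Besides the shell and the picture viewer there is one more tool, called as name([rows], argument=value, ...), one row to a line, values as JSON. carry_out: Moves the arm, as the interface text tells. Its arguments: {"type":"object","properties":{"targets":{"type":"array"},"squeeze":{"type":"number"}},"required":["targets"]}

```bash
ls; mkdir -p pics
python3 - <<'E'
from station import arm
import cv2,numpy as np
for n in("scene","top"):
    p,d=arm.grab_frame(n); cv2.imwrite(f"pics/{n}0.png",p[:,:,::-1]); np.save(f"pics/{n}0.npy",d)
    m=arm.camera_model(n); print(n,m["camera_matrix"],m["world_from_camera"])
    for q in("tweezers","tweezers_grip","gap","tip_l","tip_r","scale_line","bead","mandrel_block","plain_tweezers"):
        print(q,[(np.round(x["point"]).tolist(),round(x["conf"],2)) for x in arm.landmark_of(n,q)][:4])
s=arm.get_state();print(s,arm.grip_depth)
E
```

```text
pics
scene [[359.99028313   0.         249.88058865]
 [  0.         359.99028313 184.60693572]
 [  0.           0.           1.        ]] [[ 0.34003784  0.77272971 -0.53596927  1.12553952]
 [ 0.94035102 -0.27291139  0.20312394 -0.19439853]
 [ 0.01068778 -0.57306907 -0.81943737  0.94647284]
 [ 0.          0.          0.          1.        ]]
tweezers [([243.0, 194.0], 0.48)]
tweezers_grip [([221.0, 189.0], 0.67)]
gap [([244.0, 195.0], 0.61)]
tip_l [([246.0, 187.0], 0.63)]
tip_r [([246.0, 187.0], 0.63)]
scale_line [([211.0, 190.0], 0.51)]
bead [([187.0, 234.0], 0.96), ([158.0, 292.0], 0.88), ([114.0, 322.0], 0.88), ([155.0, 338.0], 0.68)]
mandrel_block [([199.0, 295.0], 0.93), ([154.0, 304.0], 0.84), ([187.0, 338.0], 0.79), ([205.0, 245.0], 0.63)]
plain_tweezers [([168.0, 230.0], 0.52)]
top [[405.58386918   0.         253.32571097]
 [  0.         405.58386918 191.76577714]
 [  0.           0.           1.        ]] [[ 1.21696589e-03 -9.86803799e-01  1.61915967e-01  3.81151459e-01]
 [-9.99968441e-01  7.03132324e-05  7.94432365e-03  4.30031629e-03]
 [-7.85087360e-03 -1.61920525e-01 -9.86
[... 522 characters left out ...]
73.0], 0.56)]
plain_tweezers [([244.0, 255.0], 0.42)]
{'t': 1.0, 'q': array([ 1.38909984e+00,  3.58567287e-01,  1.18975921e-02, -1.33460363e-05,
       -1.22409833e+00, -2.88101758e-01]), 'qd': array([ 0.00117731,  0.00225817, -0.00063838, -0.00070708,  0.00164293,
       -0.00048453]), 'joint_efforts': array([ 2.74686427e-03, -5.82388043e+01,  2.93302917e+01,  7.00262100e+00,
        1.25326915e-02,  9.70106555e-07]), 'eef_pos': array([0.30557851, 0.60183581, 0.40467896]), 'ee_rot': array([-3.14156908e+00,  2.00765700e-05, -4.69802776e-01]), 'force': array([-0.74088713, -0.43333979,  0.41950175]), 'moment': array([-0.0217328 ,  0.02604881, -0.02873663]), 'width': 0.08765864600724706} 0.1593
```

Run:
```python
import cv2
for n in("scene","top"):
    p=cv2.imread(f"pics/{n}0.png"); cv2.imwrite(f"pics/{n}0b.png",cv2.resize(p,(800,600),interpolation=cv2.INTER_CUBIC))
p=cv2.imread("pics/top0.png"); cv2.imwrite("pics/topc.png",cv2.resize(p[130:280,90:360],None,fx=2.96,fy=2.96,interpolation=cv2.INTER_CUBIC))
p=cv2.imread("pics/scene0.png"); cv2.imwrite("pics/scenec.png",cv2.resize(p[90:270,140:380],None,fx=3.33,fy=3.33,interpolation=cv2.INTER_CUBIC))
```

```text
(no output)
```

View pics/top0b.png

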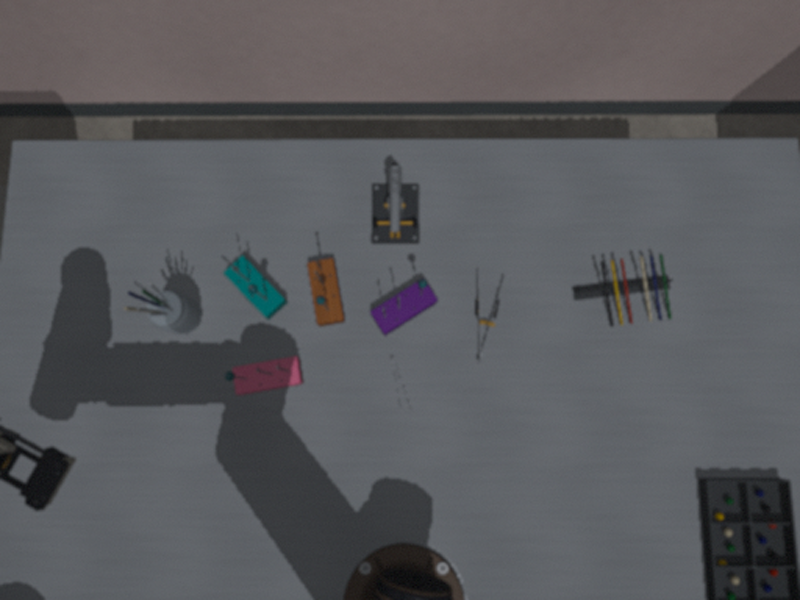

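View pics/topc.png

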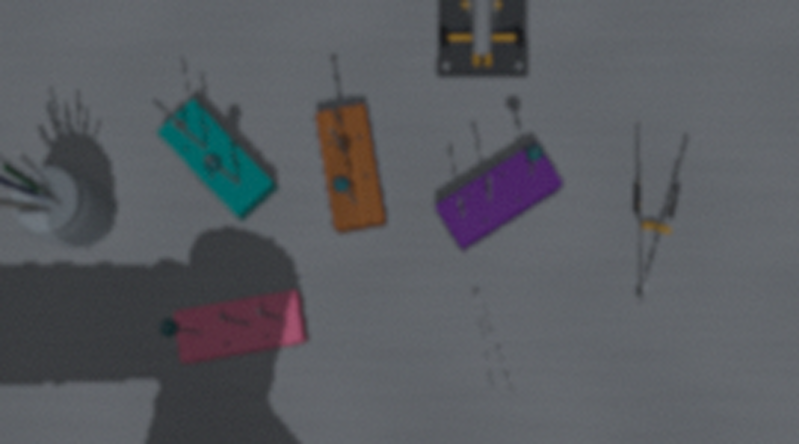

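View pics/scenec.png

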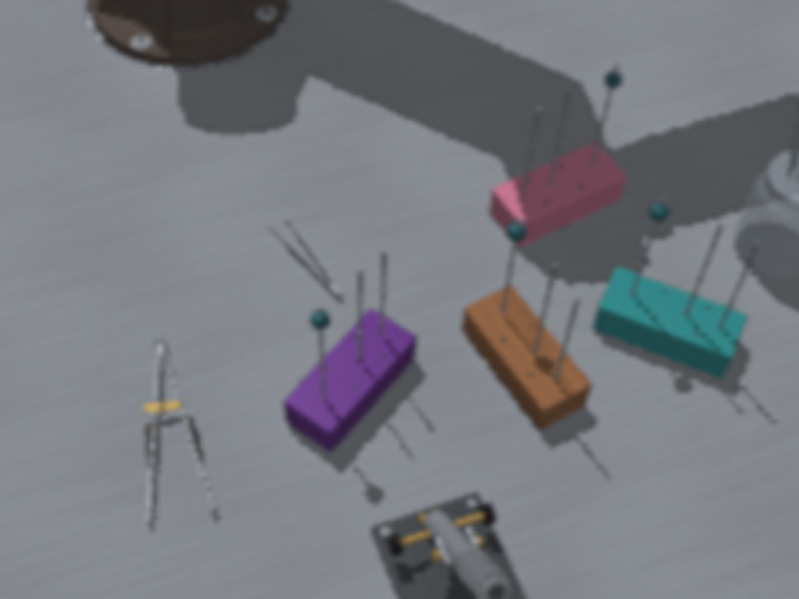

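Candidates for the block: orange/wood-coloured (top crop 350,165), and the look-alikes purple (498,190), teal (217,155) and pink (240,327). The orange-brown one is the wooden one, with its bead at top crop (342,185) on the end nearest the robot. Candidates for the tweezers: the V with black grips and a brass strip (crop 650,210), and the plain pair at (490,340). I choose the V with the brass strip. Next I'll measure it and check with a close crop.

```bash
cat > h.py <<'E'
import numpy as np,cv2
from station import arm
def ray(n,uv):
    m=arm.camera_model(n);K=np.array(m["camera_matrix"]);T=np.array(m["world_from_camera"])
    d=T[:3,:3]@np.linalg.inv(K)@np.array([uv[0],uv[1],1.]);return T[:3,3],d
def onz(n,uv,z):
    o,d=ray(n,uv);return o+d*(z-o[2])/d[2]
def proj(n,P):
    m=arm.camera_model(n);K=np.array(m["camera_matrix"]);T=np.linalg.inv(np.array(m["world_from_camera"]))
    c=K@(T[:3,:3]@np.asarray(P)+T[:3,3]);return c[:2]/c[2]
def tri(u1,u2):
    o1,d1=ray("scene",u1);o2,d2=ray("top",u2)
    A=np.stack([d1,-d2],1);s=np.linalg.lstsq(A,o2-o1,rcond=None)[0]
    a=o1+d1*s[0];b=o2+d2*s[1];return (a+b)/2,np.linalg.norm(a-b)
def crop(n,f,r0,r1,c0,c1,k,img=None):
    p=cv2.imread(img);q=cv2.resize(p[r0:r1,c0:c1],None,fx=k,fy=k,interpolation=cv2.INTER_CUBIC);cv2.imwrite(f,q)
E
python3 - <<'E'
from h import *
crop("top","pics/tw.png",165,235,285,340,8,"pics/top0.png")
crop("top","pics/bt.png",145,215,185,230,8,"pics/top0.png")
crop("scene","pics/bs.png",145,225,270,325,7,"pics/scene0.png")
print(tri((294.7,159.1),(205.5,192.5)))
for uv in((306.2,229),(305.2,172.2),(321.8,175.6)): print(onz("top",uv,.01))
d=np.load("pics/top0.npy");print(d[186:198:2,200:212:2])
E
```

```text
(array([0.56634703, 0.15067292, 0.15395106]), np.float64(0.002041441398015068))
[ 0.47263557 -0.15236355  0.01      ]
[ 0.6557136  -0.15277623  0.01      ]
[ 0.64449541 -0.20600789  0.01      ]
[[1.2724675 1.2769095 1.2776648 1.271549  1.2760569 1.2755361]
 [1.2739023 1.2748098 1.271109  1.2744145 1.2742106 1.2749329]
 [1.2767057 1.276228  1.1331019 1.1440256 1.2728819 1.2731117]
 [1.3150586 1.146389  1.1420698 1.1441883 1.2736337 1.2737919]
 [1.3076388 1.2737077 1.1442841 1.1467354 1.2713432 1.2711025]
 [1.3105851 1.273251  1.2677921 1.272138  1.222631  1.2692287]]
```

View pics/tw.png

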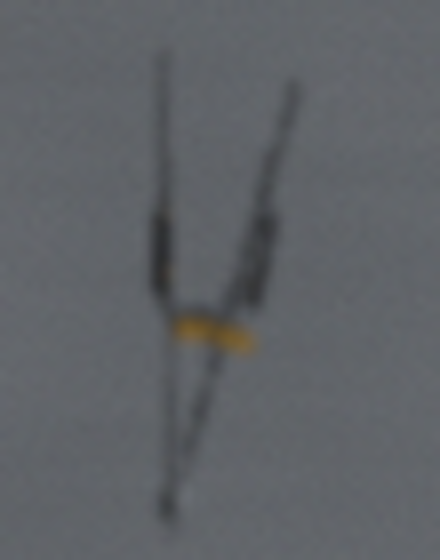

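View pics/bt.png

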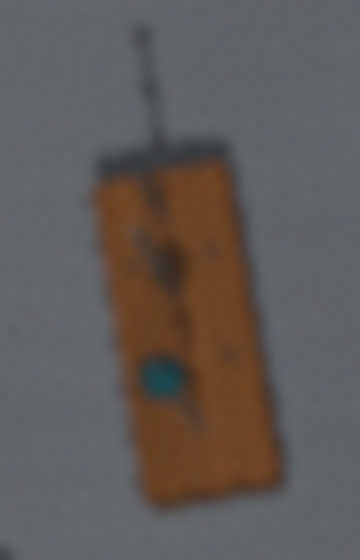

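View pics/bs.png

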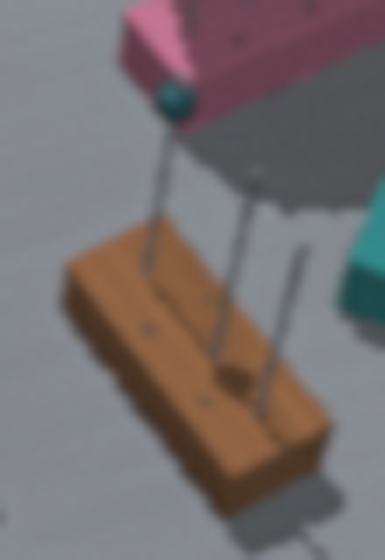

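Run:
```python
from h import *
f=lambda x,y,c0,r0,k:(c0+(x+.5)/k-.5,r0+(y+.5)/k-.5)
bt=f(162,377,185,145,8);bs=f(176,102,270,145,7)
print("bead tri",tri(bs,bt),"z.16 top",onz("top",bt,.16),"scene",onz("scene",bs,.16))
P={k:onz("top",f(*v,285,165,8),.011) for k,v in dict(butt=(169,515),gl=(161,253),gr=(262,258),tl=(162,50),tr=(294,82)).items()}
for k,v in P.items():print(k,v.round(4))
g=(P['gl']+P['gr'])/2;t=(P['tl']+P['tr'])/2
print("grip",g,"yaw",np.arctan2(*(t-P['butt'])[1::-1]),np.linalg.norm(t-P['butt']),np.linalg.norm(g-P['butt']),np.linalg.norm(P['gl']-P['gr']),np.linalg.norm(P['tl']-P['tr']))
d=P['gl']-P['gr'];print("yaw from grips",np.arctan2(-d[0],d[1]))
# block colour pose
for n in("scene","top"):
    p=cv2.imread(f"pics/{n}0.png");h=cv2.cvtColor(p,cv2.COLOR_BGR2HSV)
    m=((h[...,0]>5)&(h[...,0]<18)&(h[...,1]>100)).astype(np.uint8)
    nn,l,st,c=cv2.connectedComponentsWithStats(m);i=1+st[1:,4].argmax();print(n,st[i],c[i])
    if n=="top":
        cs=cv2.findContours((l==i).astype(np.uint8),cv2.RETR_EXTERNAL,cv2.CHAIN_APPROX_NONE)[0][0]
        r=cv2.minAreaRect(cs);b=cv2.boxPoints(r);print([onz("top",x,.04).round(3) for x in b])
```

```text
bead tri (array([0.56795157, 0.15122699, 0.15561973]), np.float64(0.0005656962199208763)) z.16 top [0.56733283 0.15092921 0.16      ] scene [0.57098208 0.14903016 0.16      ]
butt [ 0.4728 -0.1506  0.011 ]
gl [ 0.5772 -0.1495  0.011 ]
gr [ 0.5752 -0.1897  0.011 ]
tl [ 0.6601 -0.1515  0.011 ]
tr [ 0.6469 -0.2043  0.011 ]
grip [ 0.57621052 -0.16961222  0.011     ] yaw -0.14986212791185377 0.18276535445153036 0.10517748854573424 0.04028758976318907 0.054472335366744035
yaw from grips -0.05011614449044895
scene [280 177  37  41 743] [297.4051144  197.01345895]
top [197 165  23  43 644] [208.22670807 186.19409938]
[array([0.665, 0.195, 0.04 ]), array([0.674, 0.143, 0.04 ]), array([0.545, 0.119, 0.04 ]), array([0.536, 0.17 , 0.04 ])]
```

Run:
```python
from h import *
from scipy.optimize import minimize
from scipy.ndimage import map_coordinates
import itertools
p=cv2.imread("pics/top0.png").astype(float);h=cv2.cvtColor(p.astype(np.uint8),cv2.COLOR_BGR2HSV)
g=p.mean(2);D=cv2.GaussianBlur(g,(0,0),12)-cv2.GaussianBlur(g,(0,0),.7)
D[(h[...,1]>90)]=0
D=np.clip(D,0,40)
# model pts
pts=[];w=[]
for s in(1,-1):
    for x in np.arange(-100,75,2):
        y=s*(x+100)/174*27.3
        if -60<x<-30: continue
        gr=abs(x)<20
        pts.append((x,y+(s*2 if gr else 0),12 if gr else 10));w.append(2 if gr else 1)
for x in np.arange(-115,-100,2): pts.append((x,0,10));w.append(1)
pts=np.array(pts)/1000;w=np.array(w)
def cost(v,full=False):
    c,s=np.cos(v[2]),np.sin(v[2])
    W=np.stack([v[0]+c*pts[:,0]-s*pts[:,1],v[1]+s*pts[:,0]+c*pts[:,1],pts[:,2]],1)
    uv=np.array([proj("top",q) for q in W])
    return -(w*map_coordinates(D,[uv[:,1],uv[:,0]],order=1)).sum()/w.sum()
best=min((minimize(cost,[.576+a,-.17+b,y],method="Nelder-Mead",options=dict(initial_simplex=np.array([[.576+a,-.17+b,y],[.58+a,-.17+b,y],[.576+a,-.166+b,y],[.576+a,-.17+b,y+.05]]))) for a in(-.003,.003) for b in(-.003,.003) for y in(-.22,-.17,-.12)),key=lambda r:r.fun)
print(best.x,best.fun)
v=best.x;im=cv2.resize(p[160:235,280:345].astype(np.uint8),None,fx=8,fy=8,interpolation=cv2.INTER_CUBIC)
c,s=np.cos(v[2]),np.sin(v[2])
for q in pts:
    u=proj("top",[v[0]+c*q[0]-s*q[1],v[1]+s*q[0]+c*q[1],q[2]]);u=((u-[280,160]+.5)*8-.5).astype(int)
    cv2.circle(im,tuple(int(i) for i in u),1,(0,0,255),-1)
cv2.imwrite("pics/fit.png",im)
sc=cv2.imread("pics/scene0.png");im=cv2.resize(sc[180:255,170:220],None,fx=8,fy=8,interpolation=cv2.INTER_CUBIC)
for q in pts:
    u=proj("scene",[v[0]+c*q[0]-s*q[1],v[1]+s*q[0]+c*q[1],q[2]]);u=((u-[170,180]+.5)*8-.5).astype(int)
    cv2.circle(im,tuple(int(i) for i in u),1,(0,0,255),-1)
cv2.imwrite("pics/fits.png",im)
```

```text
Traceback (most recent call last):
  File "h.py", line 9, in proj
    m=arm.camera_model(n);K=np.array(m["camera_matrix"]);T=np.linalg.inv(np.array(m["world_from_camera"]))
ValueError: time passes only in moves, steps and waits
```

```bash
cat > h.py <<'E'
import numpy as np,cv2,functools
from station import arm
@functools.lru_cache(None)
def cam(n):
    m=arm.camera_model(n);K=np.array(m["camera_matrix"]);T=np.array(m["world_from_camera"]);return K,T,np.linalg.inv(T)
def ray(n,uv):
    K,T,_=cam(n)
    return T[:3,3],T[:3,:3]@np.linalg.inv(K)@np.array([uv[0],uv[1],1.])
def onz(n,uv,z):
    o,d=ray(n,uv);return o+d*(z-o[2])/d[2]
def proj(n,P):
    K,_,T=cam(n);P=np.atleast_2d(P);c=(P@T[:3,:3].T+T[:3,3])@K.T;return c[:,:2]/c[:,2:]
def tri(u1,u2):
    o1,d1=ray("scene",u1);o2,d2=ray("top",u2)
    A=np.stack([d1,-d2],1);s=np.linalg.lstsq(A,o2-o1,rcond=None)[0]
    a=o1+d1*s[0];b=o2+d2*s[1];return (a+b)/2,np.linalg.norm(a-b)
def crop(img,f,r0,r1,c0,c1,k,pts=None,col=(0,0,255)):
    p=cv2.imread(img);q=cv2.resize(p[r0:r1,c0:c1],None,fx=k,fy=k,interpolation=cv2.INTER_CUBIC)
    if pts is not None:
        for u in (pts-[c0,r0]+.5)*k-.5: cv2.circle(q,(int(u[0]),int(u[1])),1,col,-1)
    cv2.imwrite(f,q)
E
cat > fit.py <<'E'
from h import *
from scipy.optimize import minimize
from scipy.ndimage import map_coordinates
p=cv2.imread("pics/top0.png");h=cv2.cvtColor(p,cv2.COLOR_BGR2HSV);p=p.astype(float)
g=p.mean(2);D=cv2.GaussianBlur(g,(0,0),12)-cv2.GaussianBlur(g,(0,0),.7)
D[(h[...,1]>90)]=0
D=np.clip(D,0,40)
pts=[];w=[]
for s in(1,-1):
    for x in np.arange(-100,75,2):
        y=s*(x+100)/174*27.3
        if -60<x<-30: continue
        gr=abs(x)<20
        pts.append((x,y+(s*2 if gr else 0),12 if gr else 10));w.append(2 if gr else 1)
for x in np.arange(-115,-100,2): pts.append((x,0,10));w.append(1)
pts=np.array(pts)/1000;w=np.array(w)
def W(v):
    c,s=np.cos(v[2]),np.sin(v[2])
    return np.stack([v[0]+c*pts[:,0]-s*pts[:,1],v[1]+s*pts[:,0]+c*pts[:,1],pts[:,2]],1)
def cost(v):
    uv=proj("top",W(v)); return -(w*map_coordinates(D,[uv[:,1],uv[:,0]],order=1)).sum()/w.sum()
R=[]
for a in(-.003,.003):
  for b in(-.003,.003):
    for y in(-.22,-.17,-.12):
      x0=np.array([.576+a,-.17+b,y]);R.append(minimize(cost,x0,method="Nelder-Mead",options=dict(initial_simplex=np.array([x0,x0+[.004,0,0],x0+[0,.004,0],x0+[0,0,.05]]))))
R.sort(key=lambda r:r.fun)
for r in R[:4]: print(r.x,r.fun)
v=R[0].x
crop("pics/top0.png","pics/fit.png",160,235,280,345,8,proj("top",W(v)))
crop("pics/scene0.png","pics/fits.png",180,255,165,225,8,proj("scene",W(v)))
E
python3 fit.py
```

```text
[ 0.57646405 -0.1675669  -0.15597822] -19.754852977083736
[ 0.5764645  -0.16756735 -0.1559939 ] -19.754850693227304
[ 0.57646288 -0.16756458 -0.15600181] -19.75483615029519
[ 0.57646623 -0.16756896 -0.15597421] -19.754805511659733
```

View pics/fit.png

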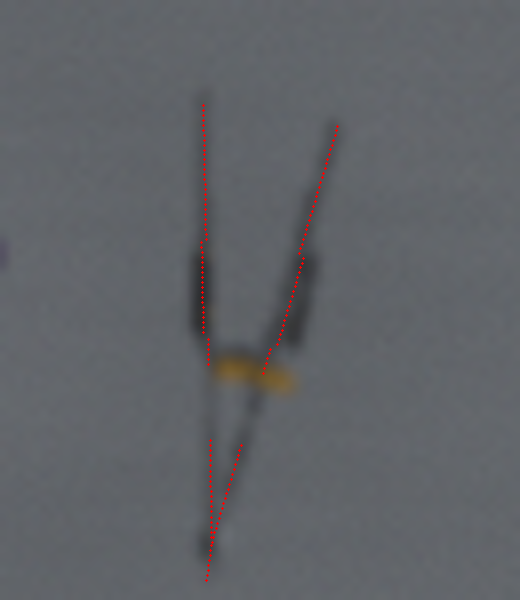

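View pics/fits.png

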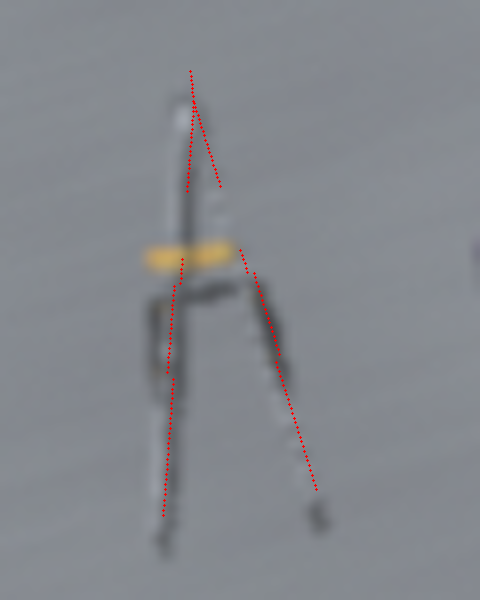

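Picture check: the tweezers with black grips and a brass strip lie at top crop (250,300), grip midpoint about (0.578,-0.169), yaw -0.17. The wooden block's bead is at about (0.568,0.150,0.16). I'll move above the tweezers first.

carry_out([
  [[0,0,-0.713,0,0,0,1],[0,0,-0.713,0,0,0,1],[0,0,-0.713,0,0,0,1],[0,0,0,0.53,0.95,0,1],[0,0,0,0.53,0.95,0,1],[0,0,0,0.53,0.95,0,1],[0,0,0,0.53,0.95,0,1],[0,0,0,0.53,0.95,0,1],[0,0,0,0.53,0.95,0,1],[0,0,0,0.53,0.95,0,1],[0,0,0,0.53,0.95,0,1],[0,0,0,0.53,0.95,0,1],[0,0,0,0.53,0.95,0,1],[0,0,0,0.53,0.95,0,1],[0,0,0,0.53,0.95,0,1],[0,0,0,0.53,0.95,0,1],[0,0,0,0.53,0.95,0,1],[0,0,0,0.53,0.95,0,1],[0,0,0,0.53,0.95,0,1],[0,0,0,0.53,0.95,0,1]],
])

```text
t: 3.5
eef_pos: [0.459, 0.1639, 0.4047]
ee_rot: [-3.141, -0.0, -0.171]
force: [0.3, -0.1, 0.2]
width: 0.0876
```

carry_out([
  [[0,0,0,0.53,0.95,0,1],[0,0,0,0.53,0.95,0,1],[0,0,0,0.53,0.95,0,1],[0,0,0,0.53,0.95,0,1],[0,0,0,0.53,0.95,0,1],[0,0,0,0.53,0.95,0,1],[0,0,0,0.53,0.95,0,1],[0,0,0,0.53,0.95,0,1],[0,0,0,0.53,0.95,0,1],[0,0,0,0.53,0.95,0,1],[0,0,0,0.53,0.95,0,1],[0,0,0,0.53,0.95,0,1],[0,0,0,0.53,0.95,0.5,1],[0,0,0,0,0,1,1],[0,0,0,0,0,1,1],[0,0,0,0,0,0,1]],
])

```text
t: 5.5
eef_pos: [0.5749, -0.1687, 0.3403]
ee_rot: [3.141, 0.004, -0.172]
force: [-0.2, -1.0, 1.1]
width: 0.0875
```

```bash
cat >> h.py <<'E'
from scipy.spatial.transform import Rotation as Ro
def delta(pos,rpy=None):
    s=arm.get_state();R=Ro.from_euler("xyz",s["ee_rot"])
    print("pos",s["eef_pos"].round(4),"rot",s["ee_rot"].round(4),"w",round(s["width"],4),"t",s["t"],"f",s["force"].round(1))
    print("shift units",(R.inv().apply(np.array(pos)-s["eef_pos"])/.025).round(2))
    if rpy is not None: print("turn units",((R.inv()*Ro.from_euler("xyz",rpy)).as_rotvec()/np.deg2rad(8)).round(3))
E
python3 - <<'E'
from h import *
p,d=arm.grab_frame("scene");cv2.imwrite("pics/s1.png",p[:,:,::-1])
delta([.578,-.169,.181],[np.pi,0,-.17])
crop("pics/s1.png","pics/s1c.png",90,270,110,300,4)
E
```

```text
pos [ 0.5755 -0.1686  0.3419] rot [ 3.141e+00  1.500e-03 -1.713e-01] w 0.0875 t 5.55 f [0.4 0.1 0.6]
shift units [ 0.11 -0.01  6.44]
turn units [ 0.004  0.011 -0.009]
```

View pics/s1c.png

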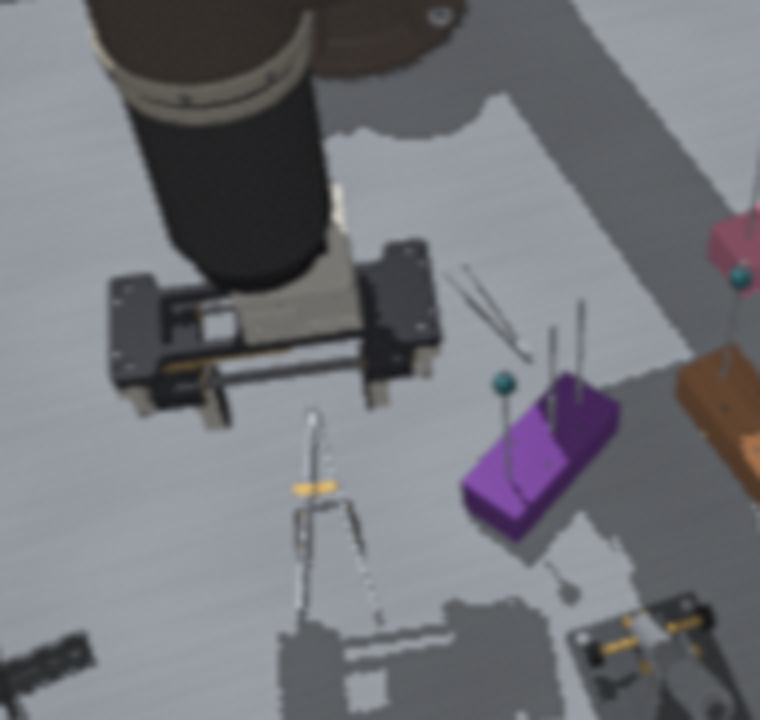

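carry_out([
  [[0,0,0,0.11,0,0.9,1],[0,0,0,0,0,0.9,1],[0,0,0,0,0,0.9,1],[0,0,0,0,0,0.9,1],[0,0,0,0,0,0.9,1],[0,0,0,0,0,0.9,1],[0,0,0,0,0,0.6,1],[0,0,0,0,0,0,1],[0,0,0,0,0,0,1]],
])

```text
t: 6.68
eef_pos: [0.5792, -0.1685, 0.1932]
ee_rot: [-3.142, -0.002, -0.171]
force: [0.2, 0.3, -0.3]
width: 0.0877
```

Run:
```python
from h import *
for n in("scene","top"):
    p,d=arm.grab_frame(n);cv2.imwrite(f"pics/{n}2.png",p[:,:,::-1])
delta([.578,-.169,.181],[np.pi,0,-.17])
crop("pics/scene2.png","pics/s2c.png",170,270,140,250,7)
crop("pics/top2.png","pics/t2c.png",150,240,270,360,7)
```

```text
pos [ 0.5791 -0.1684  0.1933] rot [-3.1414e+00 -1.8000e-03 -1.7090e-01] w 0.0878 t 6.775 f [ 1.  -1.   0.4]
shift units [-0.04  0.03  0.49]
turn units [-0.001 -0.013 -0.006]
```

View pics/s2c.png

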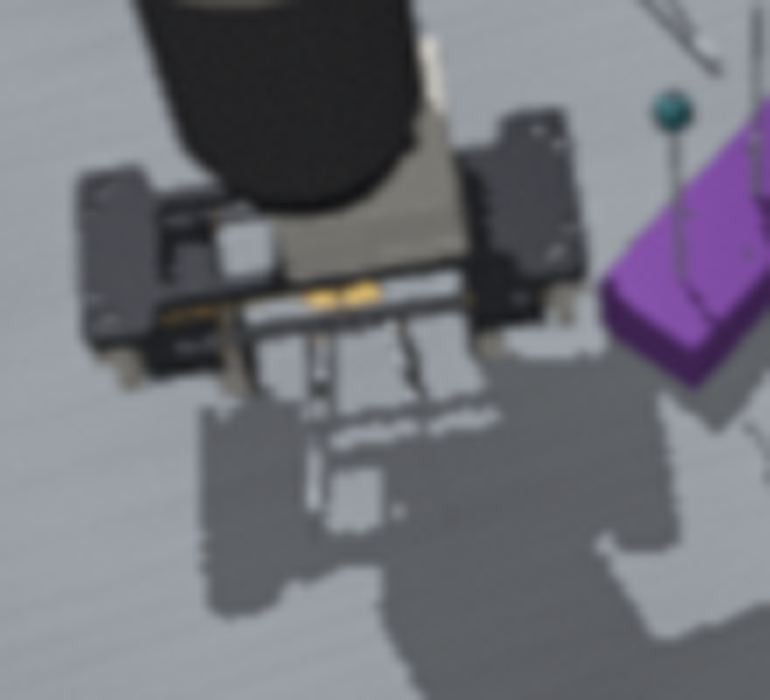

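View pics/t2c.png

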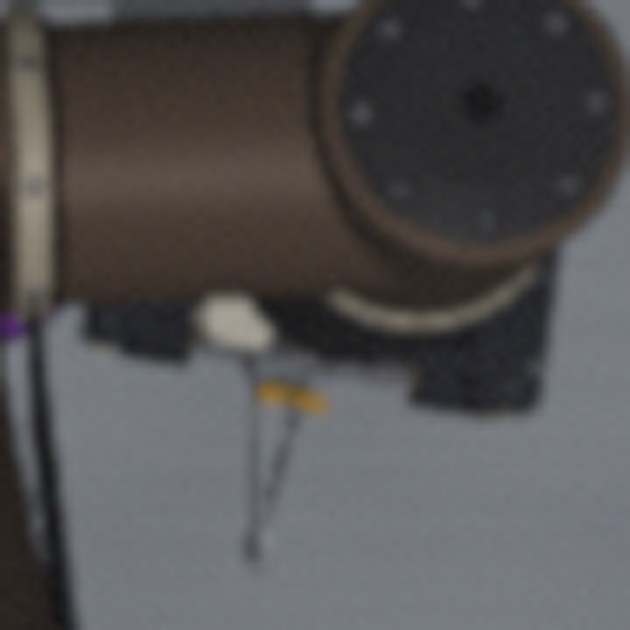

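The tweezers stand between the open fingers (scene crop grips at 318/410, fingers at 230/490). I'll lower the last 12 mm and close in stages.

carry_out([
  [[0,0,0,-0.04,0.03,0.25,1],[0,0,0,0,0,0.2,1],[0,0,0,0,0,0,0.5],[0,0,0,0,0,0,0.2],[0,0,0,0,0,0,0],[0,0,0,0,0,0,-0.1],[0,0,0,0,0,0,-0.2],[0,0,0,0,0,0,-0.2],[0,0,0,0,0,0,-0.2]],
], squeeze=20)

```text
t: 7.9
eef_pos: [0.5776, -0.169, 0.181]
ee_rot: [3.142, -0.0, -0.171]
force: [1.1, -0.2, -0.2]
width: 0.0353
```

Run:
```python
from h import *
delta([.578,-.169,.181],[np.pi,0,-.17])
```

```text
pos [ 0.5776 -0.169   0.181 ] rot [ 3.1415e+00 -2.0000e-04 -1.7110e-01] w 0.0353 t 7.9 f [ 1.1 -0.2 -0.2]
shift units [ 0.02 -0.    0.  ]
turn units [ 0.    -0.002 -0.008]
```

carry_out([
  [[0,0,0,0,0,0,-0.25],[0,0,0,0,0,0,-0.295],[0,0,0,0,0,0,-0.295],[0,0,0,0,0,0,-0.295],[0,0,0,0,0,-0.3,-0.295],[0,0,0,0,0,-0.7,-0.295],[0,0,0,0,0,-0.9,-0.295],[0,0,0,0,0,-0.9,-0.295],[0,0,0,0,0,-0.9,-0.295],[0,0,0,0,0,-0.9,-0.295],[0,0,0,0,0,-0.9,-0.295],[0,0,0,0,0,-0.9,-0.295],[0,0,0,0,0,-0.3,-0.295],[0,0,0,0,0,0,-0.295],[0,0,0,0,0,0,-0.295]],
], squeeze=20)

```text
t: 9.78
eef_pos: [0.5772, -0.1689, 0.3476]
ee_rot: [-3.142, 0.001, -0.171]
force: [-0.5, 0.4, -1.0]
width: 0.0307
```

Run:
```python
from h import *
for n in("scene","top"):
    p,d=arm.grab_frame(n);cv2.imwrite(f"pics/{n}3.png",p[:,:,::-1]);np.save(f"pics/{n}3.npy",d)
    for q in("gap","tip_l","tip_r","scale_line","tweezers_grip"): print(n,q,[(np.round(x["point"],1).tolist(),round(x["conf"],2)) for x in arm.landmark_of(n,q)][:3])
delta([.578,-.169,.341],[np.pi,0,-.17])
crop("pics/scene3.png","pics/s3c.png",130,250,130,260,6)
crop("pics/top3.png","pics/t3c.png",120,240,270,370,5)
```

```text
scene gap [([213.2, 185.0], 0.66)]
scene tip_l [([210.1, 192.0], 0.61), ([213.9, 180.3], 0.55)]
scene tip_r [([210.1, 192.0], 0.61), ([213.9, 180.3], 0.55)]
scene scale_line [([177.0, 179.7], 0.53)]
scene tweezers_grip [([192.3, 180.4], 0.66)]
top gap [([197.5, 317.5], 0.25)]
top tip_l []
top tip_r []
top scale_line [([194.2, 204.4], 0.68), ([198.6, 324.5], 0.5)]
top tweezers_grip [([188.4, 319.5], 0.67), ([181.5, 396.7], 0.51)]
pos [ 0.5775 -0.169   0.3484] rot [ 3.1416e+00  1.0000e-04 -1.7110e-01] w 0.0311 t 10.375 f [ 0.6 -0.7  0.2]
shift units [ 0.02 -0.    0.3 ]
turn units [ 0.     0.    -0.008]
```

View pics/s3c.png

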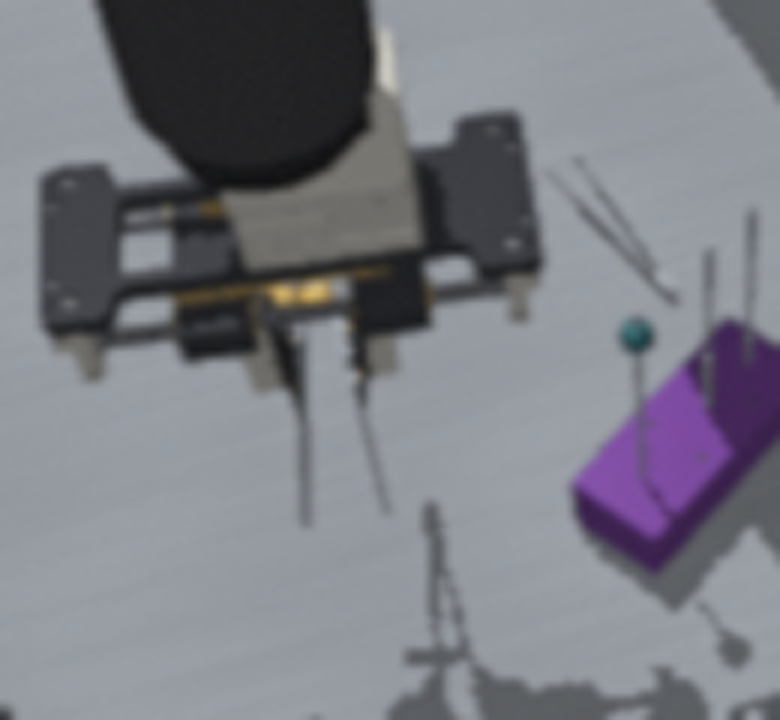

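View pics/t3c.png

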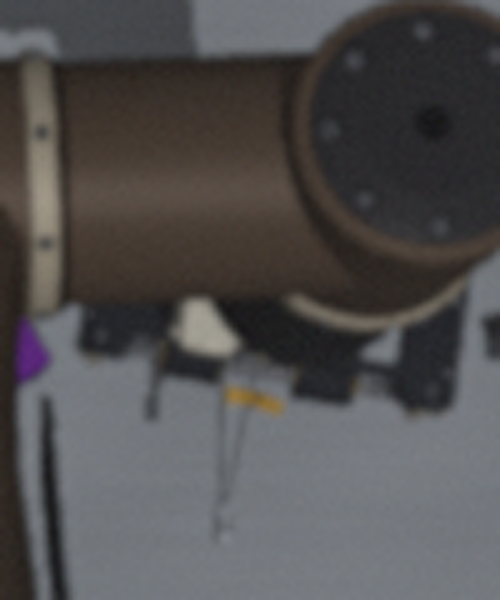

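Run:
```python
from h import *
f=lambda x,y:(130+(x+.5)/6-.5,130+(y+.5)/6-.5)
th=-.171;ex=np.array([np.cos(th),np.sin(th),0]);ey=np.array([-np.sin(th),np.cos(th),0])
o=np.array([.5775,-.169,.1744])
for z in(.166,.1744,.182):
  P=[onz("scene",f(*u),z) for u in((388,512),(305,522))]
  L=[((p-o)@ex,(p-o)@ey) for p in P];print(z,np.round(L,4),np.linalg.norm(P[0]-P[1]))
# predicted tips drawn
pts=[o+ex*a+ey*s*b for s in(1,-1) for a,b in [(x,.0155+.0025*0+ .00075) for x in np.linspace(.02,.074,15)]]
crop("pics/scene3.png","pics/s3p.png",190,225,165,210,16,proj("scene",pts))
pt=[o+ex*-.116,o+ex*-.1]
crop("pics/top3.png","pics/t3p.png",190,235,290,340,14,proj("top",pt))
```

```text
0.166 [[ 0.076   0.0191]
 [ 0.0749 -0.0152]] 0.03425683324377997
0.1744 [[ 0.081   0.0196]
 [ 0.08   -0.0143]] 0.03388813700881995
0.182 [[ 0.0856  0.0201]
 [ 0.0846 -0.0135]] 0.03355455470099896
```

View pics/s3p.png

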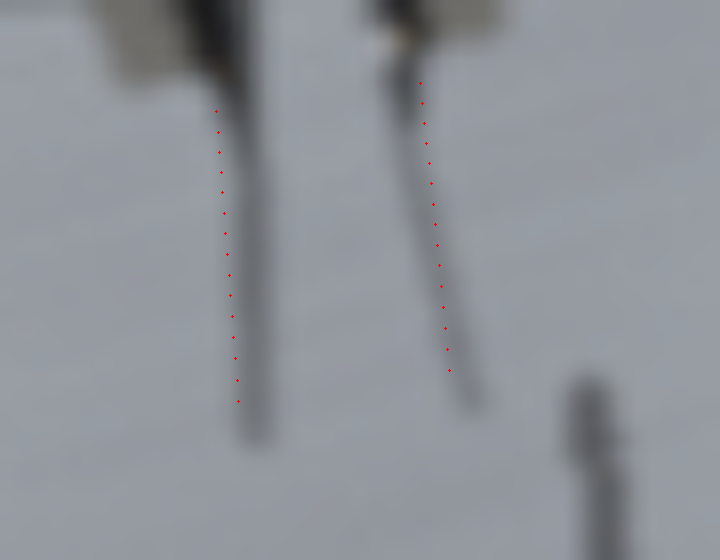

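View pics/t3p.png

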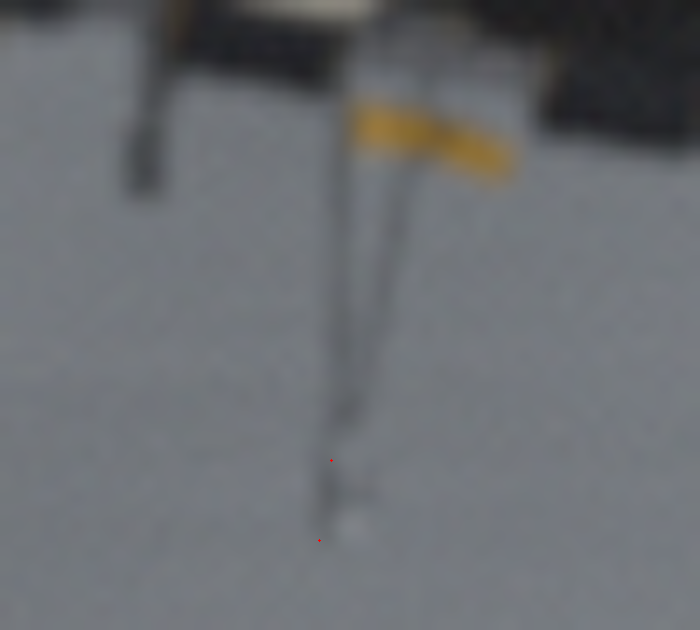

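Run:
```python
from h import *
f=lambda x,y:(140+x/3.33,90+y/3.33)
for u,z in(((537,108),.172),((568,92),.165),((525,185),.04),((555,180),.04),((613,80),.16),((360,272),.172),((383,255),.165),((320,320),.16)): print(u,z,onz("scene",f(*u),z).round(3))
delta([.5,.162,.41])
```

```text
(537, 108) 0.172 [0.457 0.22  0.172]
(568, 92) 0.165 [0.441 0.259 0.165]
(525, 185) 0.04 [0.436 0.234 0.04 ]
(555, 180) 0.04 [0.44  0.266 0.04 ]
(613, 80) 0.16 [0.437 0.308 0.16 ]
(360, 272) 0.172 [0.577 0.008 0.172]
(383, 255) 0.165 [0.562 0.033 0.165]
(320, 320) 0.16 [ 0.603 -0.036  0.16 ]
pos [ 0.5775 -0.169   0.3484] rot [ 3.1416e+00  1.0000e-04 -1.7110e-01] w 0.0311 t 10.375 f [ 0.6 -0.7  0.2]
shift units [ -5.31 -12.52  -2.46]
```

carry_out([
  [[0,0,-0.408,0,0,-0.83,-0.295],[0,0,-0.408,0,0,-0.83,-0.295],[0,0,-0.409,0,0,-0.83,-0.295],[0,0,0,-0.2,-0.5,0,-0.295],[0,0,0,-0.25,-0.8,0,-0.295],[0,0,0,-0.25,-0.8,0,-0.295],[0,0,0,-0.25,-0.8,0,-0.295],[0,0,0,-0.25,-0.8,0,-0.295],[0,0,0,-0.25,-0.8,0,-0.295],[0,0,0,-0.25,-0.8,0,-0.295],[0,0,0,-0.25,-0.8,0,-0.295],[0,0,0,-0.25,-0.8,0,-0.295],[0,0,0,-0.25,-0.8,0,-0.295],[0,0,0,-0.25,-0.8,0,-0.295],[0,0,0,-0.25,-0.8,0,-0.295],[0,0,0,-0.25,-0.8,0,-0.295],[0,0,0,-0.25,-0.8,0,-0.295],[0,0,0,-0.25,-0.8,0,-0.295],[0,0,0,-0.2,-0.86,0,-0.295]],
])

```text
t: 12.75
eef_pos: [0.4786, 0.1462, 0.4097]
ee_rot: [3.141, 0.001, -0.0]
force: [0.7, 0.1, 0.5]
width: 0.0309
```

carry_out([
  [[0,0,0,0,-0.2,0,-0.295],[0,0,0,0,0,0,-0.295],[0,0,0,0,0,0,-0.295]],
])

```text
t: 13.12
eef_pos: [0.4799, 0.1497, 0.4104]
ee_rot: [3.141, 0.0, -0.0]
force: [0.3, 0.5, -0.4]
width: 0.0311
```

```bash
cat > look.py <<'E'
from h import *
import sys
k=sys.argv[1]
for n in("scene","top"):
    p,d=arm.grab_frame(n);cv2.imwrite(f"pics/{n}{k}.png",p[:,:,::-1]);np.save(f"pics/{n}{k}.npy",d)
delta([.499,.150,.334],[np.pi,0,0])
crop(f"pics/scene{k}.png",f"pics/s{k}c.png",110,210,230,340,7)
crop(f"pics/top{k}.png",f"pics/t{k}c.png",150,240,160,250,7)
E
python3 look.py 4
```

```text
pos [0.4801 0.1495 0.4105] rot [ 3.1414e+00  2.0000e-04 -9.0000e-04] w 0.0309 t 13.225 f [ 0.7 -0.5 -0.8]
shift units [ 0.76 -0.02  3.06]
turn units [ 0.001  0.001 -0.006]
```

View pics/s4c.png

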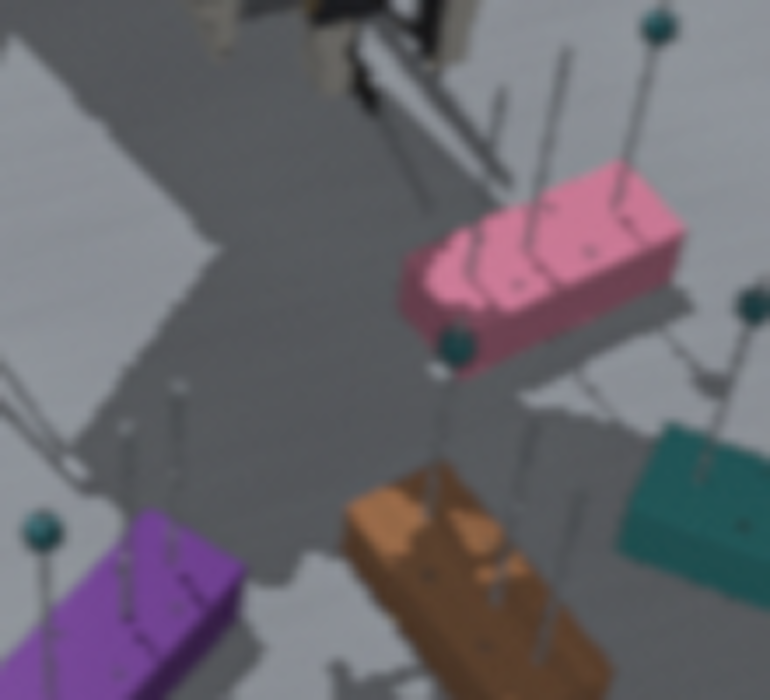

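View pics/t4c.png

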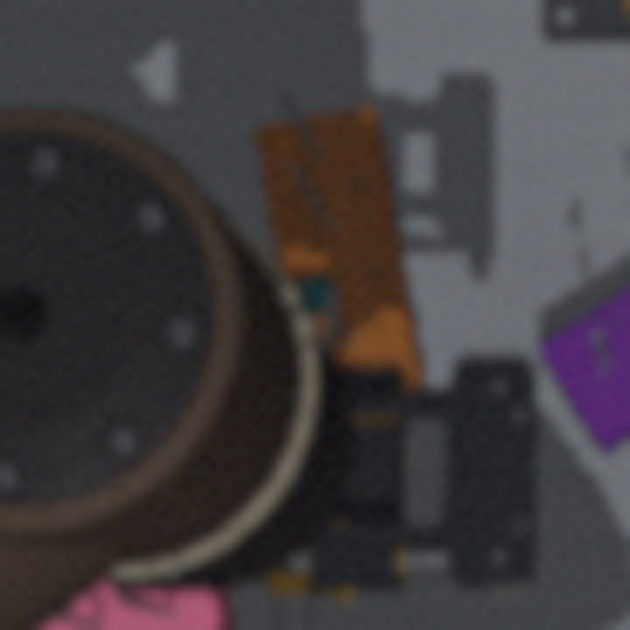

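Run:
```python
from h import *
f=lambda x,y:(230+(x+.5)/7-.5,110+(y+.5)/7-.5)
o=np.array([.480,.1495,.4105-.174])
for u in((510,190),(430,212)): print((onz("scene",f(*u),o[2])-o).round(4))
print("bead",onz("scene",f(457,345),.16))
pts=[o+[x,s*.0163,0] for s in(1,-1) for x in np.linspace(.02,.074,15)]
crop("pics/scene4.png","pics/s4p.png",110,145,265,310,16,proj("scene",pts))
```

```text
[ 0.0816  0.0167 -0.    ]
[ 0.0817 -0.0165 -0.    ]
bead [0.57017036 0.14982991 0.16      ]
```

View pics/s4p.png

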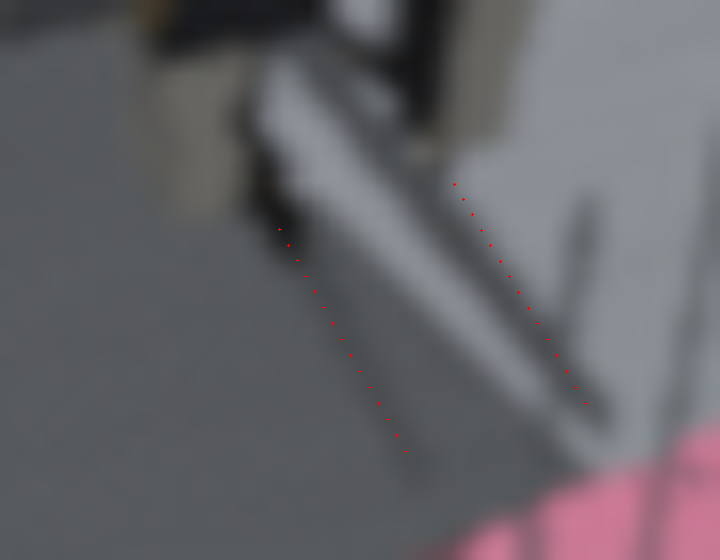

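carry_out([
  [[0,0,0,0.32,-0.02,0,-0.295],[0,0,0,0.32,0,0,-0.295],[0,0,0,0,0,0.5,-0.295],[0,0,0,0,0,0.6,-0.295],[0,0,0,0,0,0.5,-0.295],[0,0,0,0,0,0,-0.295],[0,0,0,0,0,0,-0.295],[0,0,0,0,0,0,-0.295]],
])

```text
t: 14.22
eef_pos: [0.4962, 0.1506, 0.3712]
ee_rot: [-3.141, -0.001, 0.0]
force: [-0.6, 0.0, -0.8]
width: 0.0309
```

```bash
python3 look.py 5
python3 - <<'E'
from h import *
crop("pics/scene5.png","pics/s5d.png",120,175,265,315,12)
E
```

```text
pos [0.4961 0.1506 0.3711] rot [-3.1411e+00 -7.0000e-04 -0.0000e+00] w 0.0311 t 14.325 f [-0.3 -0.5  0.1]
shift units [0.11 0.03 1.49]
turn units [-0.004 -0.005 -0.   ]
```

View pics/s5d.png

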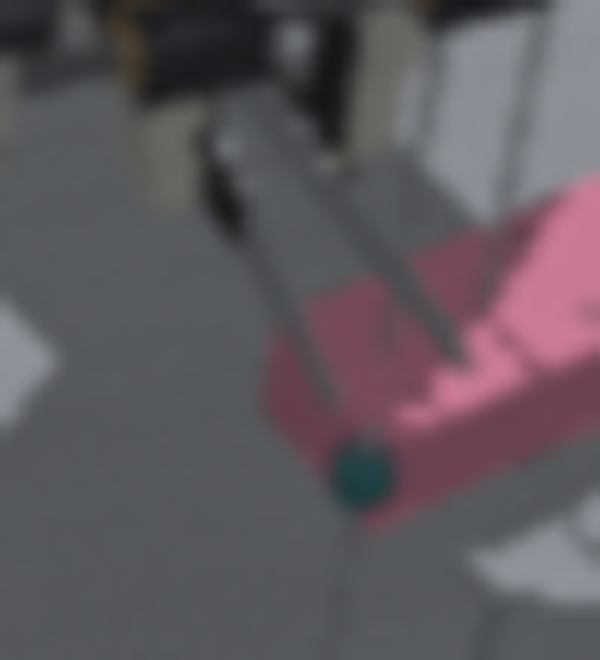

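Run:
```python
from h import *
f=lambda x,y:(265+(x+.5)/12-.5,120+(y+.5)/12-.5)
b=onz("scene",f(363,473),.16)
for u in((460,360),(338,405)): print((onz("scene",f(*u),.3711-.174)-b).round(4))
print(b)
```

```text
[0.0032 0.0181 0.0371]
[ 0.0062 -0.0135  0.0371]
[0.57044405 0.14950703 0.16      ]
```

carry_out([
  [[0,0,0,0.02,0.05,0,-0.295],[0,0,0,0,0,0.2,-0.295],[0,0,0,0,0,0.2,-0.295],[0,0,0,0,0,0.2,-0.295],[0,0,0,0,0,0,-0.295],[0,0,0,0,0,0,-0.295]],
])

```text
t: 15.08
eef_pos: [0.4966, 0.1493, 0.3557]
ee_rot: [3.142, -0.0, -0.0]
force: [-0.4, -0.1, -0.3]
width: 0.031
```

```bash
python3 look.py 6
python3 - <<'E'
from h import *
crop("pics/scene6.png","pics/s6d.png",125,175,270,320,12)
E
```

```text
pos [0.4966 0.1493 0.3558] rot [-3.1414e+00 -3.0000e-04 -1.0000e-04] w 0.0312 t 15.175 f [-0.2 -0.2  0.5]
shift units [ 0.09 -0.03  0.87]
turn units [-0.001 -0.002 -0.   ]
```

View pics/s6d.png

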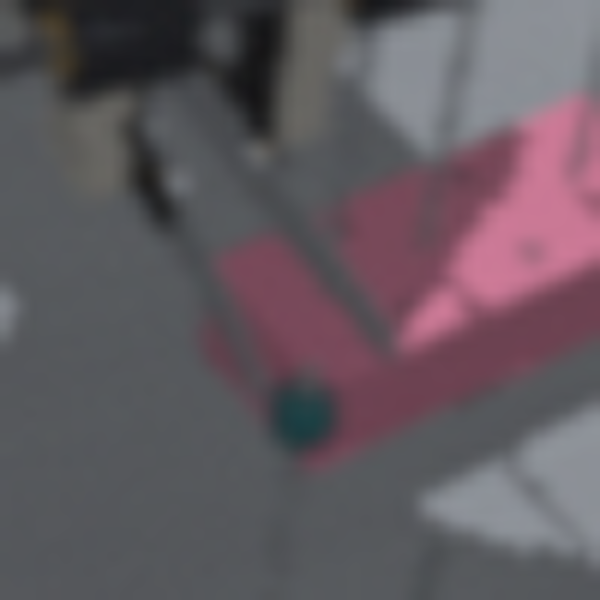

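Run:
```python
from h import *
f=lambda x,y:(270+(x+.5)/12-.5,125+(y+.5)/12-.5)
b=onz("scene",f(303,413),.16)
for u in((395,347),(262,388)): print((onz("scene",f(*u),.3558-.174)-b).round(4))
```

```text
[0.0045 0.0185 0.0218]
[ 0.0055 -0.0154  0.0218]
```

carry_out([
  [[0,0,0,0,0.03,0,-0.295],[0,0,0,0,0,0.17,-0.295],[0,0,0,0,0,0.2,-0.295],[0,0,0,0,0,0.2,-0.295],[0,0,0,0,0,0.17,-0.295],[0,0,0,0,0,0.12,-0.295],[0,0,0,0,0,0,-0.295],[0,0,0,0,0,0,-0.295],[0,0,0,0,0,0,-0.295]],
])

```text
t: 16.3
eef_pos: [0.4966, 0.1486, 0.3343]
ee_rot: [-3.141, -0.0, -0.0]
force: [0.3, -0.2, -1.1]
width: 0.031
```

```bash
python3 look.py 7
python3 - <<'E'
from h import *
o=np.array([.4966,.1487,.1605])
pts=[o+[x,s*.0163,0] for s in(1,-1) for x in np.linspace(.03,.074,12)]
crop("pics/scene7.png","pics/s7d.png",130,175,270,320,12)
crop("pics/top7.png","pics/t7d.png",170,230,180,240,10)
print([(np.round(x["point"],1).tolist(),round(x["conf"],2)) for q in("gap","bead","tip_l") for x in arm.landmark_of("scene",q)])
E
```

```text
pos [0.4966 0.1485 0.3343] rot [-3.1414e+00 -2.0000e-04 -1.0000e-04] w 0.0311 t 16.4 f [ 0.3 -1.  -0.8]
shift units [ 0.1  -0.06  0.01]
turn units [-0.001 -0.002 -0.001]
[([157.8, 294.9], 0.55), ([190.4, 234.0], 0.98), ([153.3, 335.9], 0.67), ([157.3, 290.5], 0.65), ([160.0, 290.0], 0.55)]
```

View pics/s7d.png

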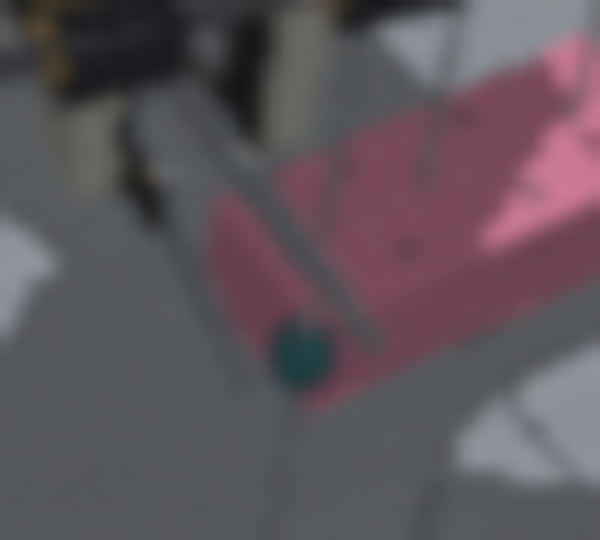

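View pics/t7d.png

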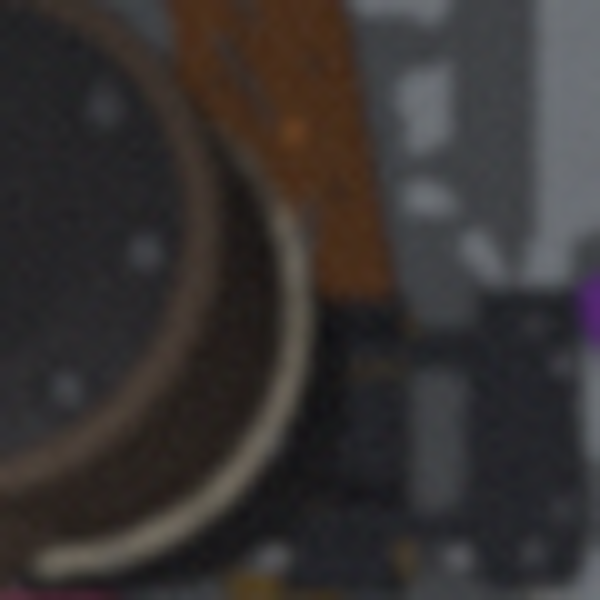

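Run:
```python
from h import *
f=lambda x,y:(270+(x+.5)/12-.5,130+(y+.5)/12-.5)
b=onz("scene",f(303,354),.16)
L=[onz("scene",f(*u),.3343-.174)for u in((380,347),(245,390))]
for l in L: print((l-b).round(4))
print(np.linalg.norm(L[0]-L[1]))
d=np.load("pics/scene7.npy")
print(d[155:164,286:304].round(3))
```

```text
[0.0043 0.0178 0.0003]
[ 0.0056 -0.0173  0.0003]
0.03507603013939283
[[1.023 1.015 1.225 1.215 1.207 1.194 1.194 1.193 1.186 1.    1.176 1.024
  1.013 1.018 1.182 1.183 1.188 1.19 ]
 [1.224 1.016 1.016 1.211 1.209 1.205 1.198 1.19  1.011 0.998 1.175 1.176
  1.018 1.018 1.012 1.189 1.191 1.194]
 [1.227 1.02  1.012 1.218 1.215 1.209 1.199 1.012 1.009 1.004 1.01  1.178
  1.177 1.017 1.01  1.193 1.198 1.197]
 [1.219 1.017 1.008 1.008 1.215 1.207 1.009 1.006 1.008 1.007 1.009 1.012
  1.187 1.021 1.016 1.013 1.199 1.204]
 [1.216 1.218 1.012 1.01  1.221 1.215 1.008 1.008 1.005 1.008 1.006 1.005
  1.197 1.197 1.013 1.199 1.205 1.207]
 [1.213 1.218 1.218 1.006 1.007 1.216 1.012 1.004 1.01  1.005 1.005 1.008
  1.199 1.196 1.202 1.212 1.213 1.211]
 [1.216 1.218 1.211 1.008 1.003 1.214 1.015 1.011 1.009 1.006 1.011 1.2
  1.201 1.206 1.211 1.217 1.218 1.215]
 [1.215 1.214 1.211 1.009 1.004 1.21  1.214 1.211 1.013 1.014 1.2   1.202
  1.208 1.212 1.212 1.214 1.216 1.214]
 [1.212 1.208 1.211 1.206 1.21  1.209 1.211 1.213 1.021 1.204 1.203 1.212
  1.21  1.208 1.213 1.208 1.212 1.215]]
```

Run:
```python
from h import *
d=np.load("pics/scene7.npy");K,T,_=cam("scene")
def X(r,c):
    z=d[r,c];return T[:3,:3]@(np.linalg.inv(K)@[c,r,1.]*z)+T[:3,3]
groups=dict(right=[],left=[],bead=[])
for r in range(144,166):
    for c in range(280,308):
        if .9<d[r,c]<1.06:
            p=X(r,c); 
            k="right" if p[1]<.138 else "left" if p[1]>.161 else "bead"
            if p[0]>.53 : groups[k].append(p)
for k,g in groups.items():
    g=np.array(g);print(k,len(g),np.median(g,0).round(4),g.min(0).round(4),g.max(0).round(4))
    if k!="bead":
        A=np.c_[np.ones(len(g)),g[:,0]-.5656];print(" z at gap,slope",np.linalg.lstsq(A,g[:,2],rcond=None)[0].round(4)," y",np.linalg.lstsq(A,g[:,1],rcond=None)[0].round(4))
```

```text
right 29 [0.5544 0.1329 0.1616] [0.5319 0.1309 0.1533] [0.5769 0.1362 0.1672]
 z at gap,slope [0.1614 0.0237]  y [ 0.1325 -0.0394]
left 27 [0.5561 0.1628 0.1605] [0.5368 0.1612 0.1502] [0.5747 0.1671 0.1658]
 z at gap,slope [0.1607 0.0598]  y [0.1642 0.0897]
bead 43 [0.5706 0.1486 0.1629] [0.5326 0.141  0.1328] [0.5784 0.1606 0.1753]
```

Run:
```python
from h import *
delta([.4966,.1486,.334]); print(arm.job_done())
```

```text
pos [0.4966 0.1485 0.3343] rot [-3.1415e+00 -2.0000e-04 -1.0000e-04] w 0.0308 t 16.55 f [-0.3  1.1 -1. ]
shift units [ 0.   -0.    0.01]
the job is handed in; nothing more can be done
None
```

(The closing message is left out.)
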